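Pack the condiment rack and close up its sliding end stop

ROBOT

A 6-joint arm with a two-finger parallel gripper is mounted at the origin on a cart in front of the work surface, level with it; the furniture and walls round the work are solid. World frame = base frame: x ahead of the robot, y to its left, z up, the work surface at z = 0. Lengths are in m, angles in rad, forces in N, time in s.
With the tool pointing down it reaches from about 0.35 to 0.925 m from the base axis. Payload 6.4 kg.
Tool frame: the origin (TCP) lies at the centre of the arm's flange, where the gripper is bolted on; the fingertips stand 199 mm ahead of it and the grasp point (between the pads) lies 180 mm ahead of it (env.hold_point_z is the z of the grasp point in the tool frame, in m); z points along the fingers, y is the line along which they close (so a half turn about z gives the same grasp; the last joint's range is limited). The gripper opens to 94 mm and grips with 3 to 60 N. Pads are 16 mm wide; open, the fingers measure 119 mm over their backs; the gripper's body (75 mm by 177 mm) begins 78 mm behind the grasp point.
Start: joints at [-1.413, 0.245, 1.558, -0, 1.339, -0.174], TCP at [0.212, -0.615, 0.405] pointing down, gripper open.
Joint ranges: [-3.13, 3.13], [-1.02, 2.26], [0.13, 2.54], [-0.95, 4.09], [0.21, 2.88], [-2.74, 2.74]. Speed limits (rad/s): [2.57, 2.57, 3.14, 3.14, 3.14, 3.14].

INTERFACE

Orientations are given as [roll, pitch, yaw] about the fixed x, y, z axes, in that order (R = Rz(yaw) Ry(pitch) Rx(roll)).
In Python, from rig import telemetry, imaging, env gives the robot as it stands.
- The arm moves only by the tool play_rows, never from a script. Its argument "series" is a list of rows, each an object of numbers: "dx", "dy", "dz": the shift along the world's x, y, z each as a share of 0.8 m, from -1 to 1; "ax", "ay", "az": the turn, a rotation vector about the world's x, y, z each as a share of pi rad, from -1 to 1. In form: [{"dx": .., "dy": .., "dz": .., "ax": .., "ay": .., "az": ..}, ...]. A call has 1 to 8 rows; each row is the pose to reach, as a shift and turn from the pose commanded when the call began, turning the shorter way round; what a row does not reach only later rows make up. A row lasts 1/10 s, in which the tool goes at most 50 mm and 8.59 degrees, less where a joint would pass 70% of its speed; a pose out of reach is approached as far as the arm can. A call with a number of a shift or a turn outside -1 to 1 is refused whole. A call with a gripper value outside its range is refused whole. "jaw" is the opening, from -1 (shut) to 1 (fully open), set as the call begins (left out, the last holds). The fingers move at their own pace and stop on an object; "newtons" is the grip in N (left out, the last holds). Time passes only in rows, so rows that repeat a pose let the fingers close. It gives the time, the measured TCP pose, the force, the opening and the grip force at its end, in the units of the state.
- telemetry.state(): the state, without advancing time (a new reading comes with each control period).
- imaging.camera(name): name is "side" or "top"; returns (picture, depth): 400x640x3 uint8, red, green, blue; 400x640 float32, m along the optical axis (not along the pixel's ray), 0 where there is no reading.
- imaging.camera_params(name): a dict with "fovy" (degrees; the focal length in pixels is half the picture's height over the tangent of half this angle, whatever the lens; pixels are square), "cx", "cy" (the principal point, pixels), "R" (3x3) and "t" (3): a world point X has camera coordinates R X + t. Camera axes: x right, y down, z forward; pixel columns grow to the right and rows downward; lengths in m; the calibration is good to about 2 mm. A picture is of the moment at which its call begins. camera_params takes no time and is no camera call.
- env.sign_off(): hands the job in; it is judged then, once.
The state is a dict: "time_s": time; "q": joint angles; "joint_velocities": joint speeds; "joint_efforts": joint torques, N m; "tcp_pos": TCP position; "orientation": TCP orientation; "force": force on the tool from outside, world axes, zero at the start; "moment": the same for the moment, N m; "width": opening from 0.0 (shut) to 1.0 (fully open); "grasp_force": force on a finger pad.
Only numpy, scipy, OpenCV 4.12 (cv2) and the standard library are available. Lean on these libraries where they do the work, as an engineer would, in place of code of your own. Each camera call takes 0.05 s, during which the arm holds its last target. There are 200 camera calls.

TASK

Tidy the two wooden mills and the spice jar into the wooden condiment rack: stand them upright in one row in order of height, the tall mill against the rack's fixed end wall, the short mill next to it, the spice jar last, beside the sliding end stop. The stop may be in the way and must then be drawn back first; at the end push it up snug so that no gap is left anywhere along the row between end wall and stop. Leave the tumbler, the kitchen timer and the hand-soap bottle standing where they are.

Things in the scene. Friction and masses are not known exactly. Their poses are not given: they have to be found in the camera images.
- rack: Low wooden rack, fixed, 80 x 292 x 90 mm (x, y, z). Origin: centre of its underside; z up. The row runs along its y. Floor top at z = 10 mm. Side rails 7 mm thick, tops at z = 30 mm, leave 66 mm between them (x -33 to +33 mm). Fixed end wall at +y: inner face at y = +130 mm, 14 mm thick, top at z = 90 mm. The end at -y is closed by the sliding stop.
- stop (a joint): Sliding end stop, upright panel 80 mm wide, 14 mm thick, top at z = 81 mm, with a dark grip block on top (22 mm in rack x, 16 mm in rack y, z = 80 to 114 mm). Value in m, 0 = fully back, grows towards the end wall, up to 0.150; its inner face is at rack y = -130 mm + value. Starts between 0 and 0.125. No spring; slides with about 2 N of friction, stays where left.
- stop_grip (a point): Centre of the dark grip block on top of the sliding stop, 100 mm above the worktop; it can be pinched over its 22 mm (along rack x) from above.
- tall_mill: The taller, light wooden mill, round, 58 mm across the body and 170 mm tall; origin: centre of its underside, z up along it. Its rounded head, 49 mm across, spans 123 to 159 mm above the underside, with a 12 mm knob on top up to 170 mm. 0.13 to 0.25 kg.
- short_mill: The shorter, dark wooden mill, round, 58 mm across the body and 150 mm tall; origin: centre of its underside, z up along it. Its rounded head, 50 mm across, spans 109 to 139 mm above the underside, with a 12 mm knob on top up to 150 mm. 0.13 to 0.25 kg.
- spice_jar: Round spice jar with a red cap, 45 mm across the cap (85 to 106 mm above the underside), 45 mm across the body, 106 mm tall; origin: centre of its underside, z up along it. 0.08 to 0.15 kg.
- tumbler: Bystander: clear glass tumbler, 79 mm across, 90 mm tall, loose; origin: centre of its underside. Leave alone.
- timer: Bystander: round grey kitchen timer, 63 mm across, 45 mm tall, loose; origin: centre of its underside. Leave alone.
- soap: Bystander: hand-soap bottle, clear with a green label and green cap, 51 x 79 mm, 237 mm tall, loose, behind the other loose things; origin: centre of its underside. Leave alone.
- cabinet_handle (a point): Lower end of the upright bar handle on the wall cabinet's door, the part of the furniture above the worktop that reaches nearest to the robot; the bar runs up 160 mm from here. The cabinet door lies 30 mm behind it, undersides at z = 400 mm. Keep wrist and arm clear of it.
Mind the look-alikes: they are no part of the job. Leave any orange look-alike of the short_mill alone.

How it is judged:
At the end, for the whole second after the job is handed in: Tall mill, short mill and spice jar stand in this order from the end wall on the rack floor, upright within 0.1 rad, within 16 mm of its middle line, released and at rest; the stop is pushed up to the row (value over 0.094: no more than about 5 mm of gap in all) (value of joint stop above 0.094 m and angle between each of tall_mill, short_mill, spice_jar's own z axis and vertical below 0.1 rad and x of tall_mill in the frame of rack between -0.016 and 0.016 m and z of tall_mill in the frame of rack between 0.006 and 0.016 m and linear speed of each of tall_mill, short_mill, spice_jar below 0.02 m/s and x of short_mill in the frame of rack between -0.016 and 0.016 m and z of short_mill in the frame of rack between 0.006 and 0.016 m and x of spice_jar in the frame of rack between -0.016 and 0.016 m and z of spice_jar in the frame of rack between 0.006 and 0.016 m and y of tall_mill in the frame of rack between 0.092 and 0.106 m and y of short_mill in the frame of rack between 0.032 and 0.05 m and y of spice_jar in the frame of rack between -0.022 and 0.002 m and velocity of joint stop below 0.01 m/s); the robot touches nothing.
It fails at once if the tumbler is shifted more than 30 mm or tipped (distance of tumbler from where it was at the start of the episode above 0.03 m or angle between tumbler's own z axis and vertical above 0.3 rad).
It fails at once if the kitchen timer is shifted more than 30 mm or tipped (distance of timer from where it was at the start of the episode above 0.03 m or angle between timer's own z axis and vertical above 0.3 rad).
It fails at once if the hand-soap bottle is shifted more than 30 mm or tipped (distance of soap from where it was at the start of the episode above 0.03 m or angle between soap's own z axis and vertical above 0.3 rad).
It also fails if it takes over 72 s, if anything falls off the work surface, if the arm or the gripper's body presses on something with over 40 N, if the wrist force passes 120 N, or if a joint passes its speed limit or range.

## Working session

There is one attempt and no reset: what is moved stays moved. The work goes in short steps, Python scripts to look and compute and a tool call to move; the robot and the scene stay as the last step left them, time stands still between calls to the robot, and variables do not carry over. Pictures are saved under pics/ and viewed, at most 10 in all, crops included, and the job is handed in when it is done.

Besides the shell and the picture viewer there is one more tool, called after "Emit:" as name(argument=value, ...) on one line, values as JSON. play_rows: Moves the arm, as the interface text tells. Its arguments: {"type":"object","properties":{"series":{"type":"array","items":{"type":"object","properties":{"dx":{"type":"number"},"dy":{"type":"number"},"dz":{"type":"number"},"ax":{"type":"number"},"ay":{"type":"number"},"az":{"type":"number"}}}},"jaw":{"type":"number"},"newtons":{"type":"number"}},"required":["series"]}

```bash
mkdir -p pics; ls; cat > h.py <<'E'
import numpy as np, cv2
from rig import telemetry, imaging, env
def px2w(name, u, v, d):
    p=imaging.camera_params(name); f=200/np.tan(np.radians(p["fovy"])/2)
    c=np.stack([(np.asarray(u)-p["cx"])/f*d,(np.asarray(v)-p["cy"])/f*d,np.asarray(d)+0*np.asarray(u)],-1)
    return (c-np.array(p["t"]))@np.array(p["R"])
def cloud(name,d):
    v,u=np.mgrid[0:400,0:640]; return px2w(name,u,v,d)
E
python3 - <<'E'
from h import *
for n in ("top","side"):
    im,d=imaging.camera(n); np.savez(f"{n}0.npz",im=im,d=d)
    cv2.imwrite(f"pics/{n}0.png",im[...,::-1])
    p=imaging.camera_params(n); print(n,p)
s=telemetry.state(); print(s)
a,b=cv2.imread("pics/top0.png"),cv2.imread("pics/side0.png")
E
```

```text
pics
top {'fovy': 50.48762451764591, 'cx': 326.69090588333756, 'cy': 198.04482027698975, 'R': array([[ 0.02135928, -0.99964256,  0.01607894],
       [-0.99245318, -0.02314259, -0.12042051],
       [ 0.12074958, -0.0133855 , -0.99259275]]), 't': array([-0.16347217,  0.56382242,  1.23485652])}
side {'fovy': 48.158904987118646, 'cx': 314.7502014879752, 'cy': 202.8044016936326, 'R': array([[ 0.94826814, -0.31734157, -0.00904748],
       [-0.2175864 , -0.62890303, -0.7464162 ],
       [ 0.2311789 ,  0.70977131, -0.66541792]]), 't': array([-0.57234203,  0.22752475,  1.44018496])}
{'time_s': 0.1, 'q': array([-1.41307852e+00,  2.45756002e-01,  1.55888844e+00, -1.23259259e-06,
        1.33866836e+00, -1.74163503e-01]), 'joint_velocities': array([-0.00155997, -0.00084568, -0.00239209,  0.00020039,  0.00067275,
        0.00140017]), 'joint_efforts': array([ 7.22605291e-04, -4.16911554e+01, -3.15527487e+01,  6.87163230e-02,
        3.09443171e-02, -5.12582130e-05]), 'tcp_pos': array([ 0.21171943, -0.61434366,  0.40364969]), 'orientation': array([-3.13989832e+00, -2.96893296e-04,  3.31881338e-01]), 'force': array([ 0.25975503, -0.37400224, -0.60555532]), 'moment': array([ 0.04951223,  0.01443037, -0.01791227]), 'grasp_force': 0.0, 'width': 1.0004359504898053}
```

View pics/top0.png

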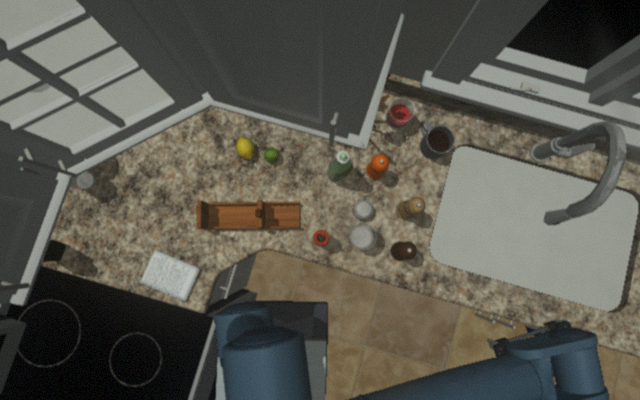

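View pics/side0.png

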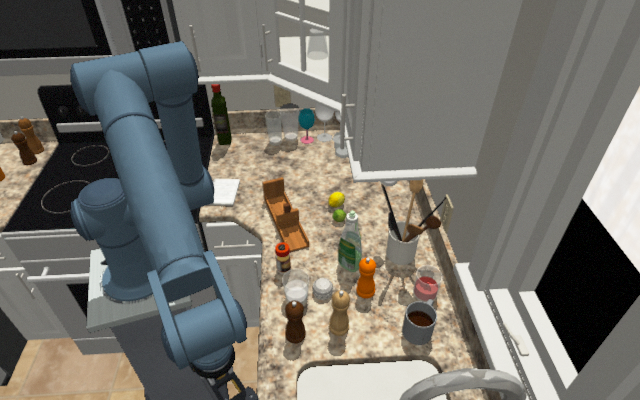

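The top view shows the rack at (200-300, 215), with its end wall at left (203,214) and the stop at (260,214). The candidates are:
- **Mills:** light (412,207), dark brown (403,251) and orange (377,166).
- **Others:** red-capped jar (321,238), timer (363,210), tumbler (361,237) and soap (340,165).

The dark mill at (403,251) fits short_mill. The orange one is the look-alike, and the mills near the stove (side 22,148) are far-off decor. I'll confirm this in a crop and measure.

```bash
python3 - <<'E'
from h import *
z=np.load("top0.npz"); im,d=z["im"],z["d"]; P=cloud("top",d); np.save("P0.npy",P)
s=np.load("side0.npz"); S=cloud("side",s["d"]); 
A=np.vstack([P[d>0].reshape(-1,3),S[s["d"]>0].reshape(-1,3)])
def circ(name,u,v,r,zlo,zhi):
    u0=P[v,u]; Q=A[(np.hypot(A[:,0]-u0[0],A[:,1]-u0[1])<r)&(A[:,2]>zlo)&(A[:,2]<zhi)]
    (c,rad)=cv2.minEnclosingCircle(Q[:,:2].astype(np.float32)); print(name,u0.round(3),"c",np.round(c,4),"r",round(rad,4),len(Q),"mean",Q.mean(0).round(3),"top",Q[:,2].max().round(3))
circ("tall",412,207,.06,.125,.18)
circ("short",403,251,.06,.112,.16)
circ("jar",321,238,.05,.09,.115)
circ("tumbler",361,237,.06,.05,.1)
circ("timer",363,210,.05,.03,.06)
circ("soap",342,160,.06,.1,.25)
circ("orange",377,166,.06,.1,.2)
# rack: points z .024-.034 & wall
m=(A[:,0]>.4)&(A[:,0]<.75)&(A[:,1]>.0)&(A[:,1]<.45)
for lo,hi in((.02,.034),(.07,.095),(.1,.12)):
    Q=A[m&(A[:,2]>lo)&(A[:,2]<hi)]; r=cv2.minAreaRect(Q[:,:2].astype(np.float32)); print(lo,len(Q),r,Q.mean(0).round(4))
for n,u,v in(("wall",203,214),("grip",260,210),("grip2",260,205)): print(n,P[v,u])
print("handle",P[118,334],P[124,333])
c=np.hstack([cv2.resize(im[130:280,190:440,::-1],(800,480),interpolation=cv2.INTER_CUBIC)])
cv2.imwrite("pics/crop0.png",c)
E
```

```text
tall [ 0.534 -0.382  0.15 ] c [ 0.5414 -0.3952] r 0.0275 543 mean [ 0.539 -0.399  0.151] top 0.174
short [ 0.415 -0.36   0.139] c [ 0.418  -0.3753] r 0.0272 535 mean [ 0.417 -0.378  0.133] top 0.153
jar [ 0.446 -0.136  0.106] c [ 0.449 -0.137] r 0.0247 367 mean [ 0.448 -0.138  0.105] top 0.113
tumbler [ 0.453 -0.254  0.045] c [ 0.4573 -0.2554] r 0.0426 632 mean [ 0.459 -0.257  0.073] top 0.096
timer [ 0.533 -0.259  0.048] c [ 0.5262 -0.2599] r 0.0435 605 mean [ 0.533 -0.262  0.041] top 0.059
soap [ 0.643 -0.185  0.227] c [ 0.6536 -0.1887] r 0.0382 1080 mean [ 0.647 -0.195  0.166] top 0.241
orange [ 0.648 -0.287  0.139] c [ 0.6612 -0.299 ] r 0.0271 522 mean [ 0.658 -0.303  0.13 ] top 0.156
0.02 746 ((0.6077651381492615, 0.10980309545993805), (0.21966016292572021, 0.28386709094047546), 89.41154479980469) [0.5496 0.0998 0.0286]
0.07 546 ((0.5122150182723999, 0.12485954165458679), (0.0834764689207077, 0.19380055367946625), 2.3029041290283203) [0.5099 0.1396 0.0831]
0.1 86 ((0.5130776166915894, 0.04126688465476036), (0.022857312113046646, 0.024847503751516342), 84.49596405029297) [0.513  0.0398 0.1124]
wall [0.50892792 0.20728622 0.06358368]
grip [0.51980221 0.03559453 0.11423254]
grip2 [0.53724805 0.04101947 0.08043781]
handle [ 0.64473926 -0.15347535  0.57064444] [ 0.62521045 -0.15121745  0.59899755]
```

View pics/crop0.png

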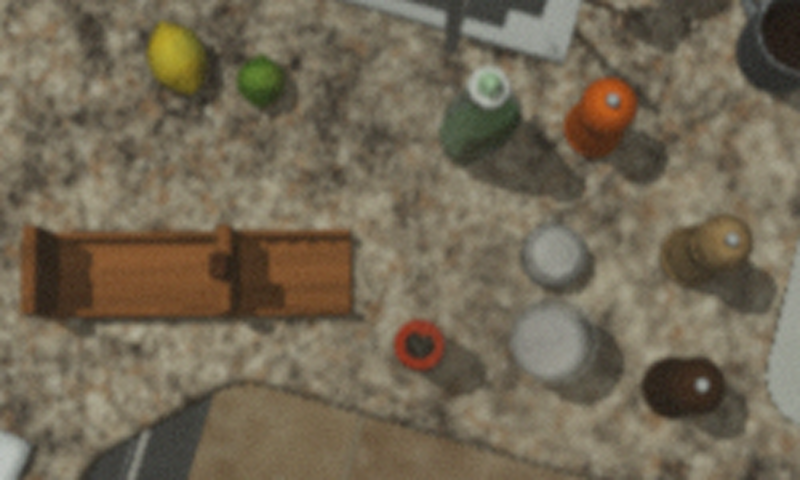

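The crop confirms the choice: the dark brown mill at crop (683,387) is short_mill, the light one at (710,250) is tall_mill, and the jar is at (419,345). The orange mill at (605,110) is the look-alike. The stop at crop (222,265) is nearly fully forward, so I'll fit the rack pose next and start turning the wrist.

```bash
python3 - <<'E'
from h import *
from scipy.optimize import minimize
z=np.load("top0.npz"); P=np.load("P0.npy"); s=np.load("side0.npz"); S=cloud("side",s["d"])
for nm,A in(("top",P.reshape(-1,3)),("side",S.reshape(-1,3)),("both",np.vstack([P.reshape(-1,3),S.reshape(-1,3)]))):
    Q=A[(A[:,0]>.44)&(A[:,0]<.585)&(A[:,1]>-.12)&(A[:,1]<.26)&(A[:,2]>.018)&(A[:,2]<.095)]
    r=cv2.minAreaRect(Q[:,:2].astype(np.float32)); print(nm,len(Q),np.round(r[0],4),np.round(r[1],4),r[2])
    W=Q[Q[:,2]>.07]
    w=W[W[:,1]>.15]; st=W[W[:,1]<.1]
    for k in(w,st):
        if len(k)>9: r=cv2.minAreaRect(k[:,:2].astype(np.float32)); print("  ",len(k),np.round(r[0],4),np.round(r[1],4),round(r[2],2),k.mean(0).round(4),np.percentile(k[:,1],[3,97]).round(4))
    # rail tops slope
    rl=Q[(Q[:,2]>.024)&(Q[:,2]<.034)]
    for c in (-1,1):
        k=rl[(np.sign(rl[:,0]-.512)==c)&(abs(rl[:,0]-.512)>.026)]
        if len(k)>20: p=np.polyfit(k[:,1],k[:,0],1); print("  rail",c,len(k),p, np.percentile(k[:,1],[1,99]))
# known-radius circle fits on head tops: max coverage
A=np.vstack([P.reshape(-1,3),S.reshape(-1,3)])
for n,c,zl,zh,R in(("tall",(.541,-.396),.135,.15,.0245),("short",(.418,-.376),.118,.13,.025),("jar",(.449,-.137),.09,.103,.0225)):
    Q=A[(np.hypot(A[:,0]-c[0],A[:,1]-c[1])<.045)&(A[:,2]>zl)&(A[:,2]<zh)]
    f=lambda p:np.abs(np.hypot(Q[:,0]-p[0],Q[:,1]-p[1])-R).clip(0,.01).sum()
    print(n,len(Q),minimize(f,c,method="Nelder-Mead").x.round(4))
E
```

```text
top 929 [0.5095 0.0533] [0.3376 0.098 ] 87.88368225097656
   183 [0.5062 0.2135] [0.0787 0.0161] 2.48 [0.5046 0.2117 0.0866] [0.2057 0.2202]
   108 [ 0.4757 -0.0151] [0.1892 0.0695] 57.57 [0.511  0.0404 0.0807] [0.0348 0.0499]
  rail -1 204 [-0.0320546   0.47682811] [-0.06737026  0.20682857]
  rail 1 203 [-0.03368557  0.54954592] [-0.06234332  0.20600491]
side 944 [0.5149 0.074 ] [0.0815 0.292 ] 1.8904063701629639
   138 [0.5108 0.2089] [0.0794 0.0206] 0.53 [0.5102 0.2077 0.0837] [0.2009 0.2174]
   118 [0.5169 0.0382] [0.0787 0.0213] 0.06 [0.5161 0.037  0.0794] [0.0301 0.0484]
  rail -1 101 [-0.02960454  0.4802226 ] [-0.05009567  0.21293504]
  rail 1 103 [-0.03341074  0.55312359] [-0.06974543  0.21006467]
both 1873 [0.5119 0.0532] [0.3376 0.1029] 87.88368225097656
   321 [0.5088 0.2102] [0.0835 0.0224] 4.29 [0.507  0.21   0.0854] [0.2018 0.2195]
   226 [ 0.4774 -0.0139] [0.1907 0.0744] 55.66 [0.5137 0.0386 0.08  ] [0.0306 0.049 ]
  rail -1 305 [-0.03076173  0.47791821] [-0.06703308  0.21033092]
  rail 1 306 [-0.03469057  0.55081575] [-0.06654492  0.20808006]
tall 198 [ 0.5427 -0.395 ]
short 150 [ 0.4183 -0.3747]
jar 67 [ 0.4509 -0.1356]
```

Emit:
play_rows(series=[{"dz": 0.05,"az": 0.04},{"dz": 0.08,"az": 0.08},{"dx": 0.06,"dy": 0.06,"dz": 0.08,"az": 0.12},{"dx": 0.12,"dy": 0.12,"dz": 0.08,"az": 0.17},{"dx": 0.17,"dy": 0.18,"dz": 0.08,"az": 0.22},{"dx": 0.22,"dy": 0.24,"dz": 0.08,"az": 0.27},{"dx": 0.27,"dy": 0.3,"dz": 0.08,"az": 0.32},{"dx": 0.3,"dy": 0.36,"dz": 0.08,"az": 0.36}], jaw=-1, newtons=25)

```text
schema error: expected keys dx, dy, dz, ax, ay, az
```

Emit:
play_rows(series=[{"dx": 0.374,"dy": 0.874,"dz": 0.0,"ax": 0,"ay": 0,"az": 0.4046},{"dx": 0.374,"dy": 0.874,"dz": 0.0,"ax": 0,"ay": 0,"az": 0.4046},{"dx": 0.374,"dy": 0.874,"dz": 0.0,"ax": 0,"ay": 0,"az": 0.4046},{"dx": 0.374,"dy": 0.874,"dz": 0.0,"ax": 0,"ay": 0,"az": 0.4046},{"dx": 0.374,"dy": 0.874,"dz": 0.0,"ax": 0,"ay": 0,"az": 0.4046},{"dx": 0.374,"dy": 0.874,"dz": 0.0,"ax": 0,"ay": 0,"az": 0.4046},{"dx": 0.374,"dy": 0.874,"dz": 0.0,"ax": 0,"ay": 0,"az": 0.4046},{"dx": 0.374,"dy": 0.874,"dz": 0.0,"ax": 0,"ay": 0,"az": 0.4046}], jaw=-1, newtons=25)

```text
time_s: 0.9
tcp_pos: [0.3693, -0.2448, 0.4044]
orientation: [3.142, -0.0, 1.537]
force: [1.3, -0.4, 1.3]
width: 0.355
grasp_force: 0.0
```

Emit:
play_rows(series=[{"dx": 0.172,"dy": 0.405,"dz": 0,"ax": 0,"ay": 0,"az": 0.019},{"dx": 0.172,"dy": 0.405,"dz": 0,"ax": 0,"ay": 0,"az": 0.019},{"dx": 0.172,"dy": 0.405,"dz": 0,"ax": 0,"ay": 0,"az": 0.019},{"dx": 0.172,"dy": 0.405,"dz": 0,"ax": 0,"ay": 0,"az": 0.019},{"dx": 0.172,"dy": 0.405,"dz": 0,"ax": 0,"ay": 0,"az": 0.019},{"dx": 0.172,"dy": 0.405,"dz": 0,"ax": 0,"ay": 0,"az": 0.019},{"dx": 0.172,"dy": 0.405,"dz": 0,"ax": 0,"ay": 0,"az": 0.019},{"dx": 0.172,"dy": 0.405,"dz": 0,"ax": 0,"ay": 0,"az": 0.019}])

```text
time_s: 1.7
tcp_pos: [0.5073, 0.0814, 0.4042]
orientation: [-3.141, -0.001, 1.598]
force: [-0.8, -0.8, -0.4]
width: 0.007
grasp_force: 0.0
```

Emit:
play_rows(series=[{"dx": 0.005,"dy": 0.01,"dz": -0.05,"ax": 0,"ay": 0,"az": 0.002},{"dx": 0.005,"dy": 0.01,"dz": -0.1,"ax": 0,"ay": 0,"az": 0.002},{"dx": 0.005,"dy": 0.01,"dz": -0.15,"ax": 0,"ay": 0,"az": 0.002},{"dx": 0.005,"dy": 0.01,"dz": -0.19,"ax": 0,"ay": 0,"az": 0.002},{"dx": 0.005,"dy": 0.0,"dz": -0.195,"ax": 0,"ay": 0,"az": 0.002},{"dx": 0.005,"dy": -0.02,"dz": -0.195,"ax": 0,"ay": 0,"az": 0.002},{"dx": 0.005,"dy": -0.04,"dz": -0.195,"ax": 0,"ay": 0,"az": 0.002},{"dx": 0.006,"dy": -0.06,"dz": -0.195,"ax": 0,"ay": 0,"az": 0.002}])

```text
time_s: 2.5
tcp_pos: [0.5114, 0.028, 0.2497]
orientation: [3.142, -0.001, 1.597]
force: [-1.9, 3.1, -1.8]
width: -0.0
grasp_force: 1.3
```

Emit:
play_rows(series=[{"dx": 0,"dy": -0.015,"dz": 0,"ax": 0,"ay": 0,"az": 0},{"dx": 0.001,"dy": -0.03,"dz": 0,"ax": 0,"ay": 0,"az": 0},{"dx": 0.001,"dy": -0.043,"dz": 0,"ax": 0,"ay": 0,"az": 0},{"dx": 0.002,"dy": -0.05,"dz": 0,"ax": 0,"ay": 0,"az": 0},{"dx": 0.002,"dy": -0.054,"dz": 0,"ax": 0,"ay": 0,"az": 0},{"dx": 0.002,"dy": -0.054,"dz": 0,"ax": 0,"ay": 0,"az": 0}])

```text
time_s: 3.1
tcp_pos: [0.5134, -0.0144, 0.2489]
orientation: [3.141, 0.001, 1.598]
force: [-0.0, 0.6, -0.6]
width: 0.004
grasp_force: 0.0
```

Emit:
play_rows(series=[{"dx": 0,"dy": 0.006,"dz": 0.02,"ax": 0,"ay": 0,"az": 0},{"dx": 0,"dy": 0.006,"dz": 0.08,"ax": 0,"ay": 0,"az": 0},{"dx": 0,"dy": 0.006,"dz": 0.14,"ax": 0,"ay": 0,"az": 0},{"dx": -0.02,"dy": -0.04,"dz": 0.19,"ax": 0,"ay": 0,"az": 0},{"dx": -0.02,"dy": -0.1,"dz": 0.215,"ax": 0,"ay": 0,"az": 0},{"dx": -0.02,"dy": -0.16,"dz": 0.215,"ax": 0,"ay": 0,"az": 0},{"dx": -0.02,"dy": -0.22,"dz": 0.215,"ax": 0,"ay": 0,"az": 0},{"dx": -0.02,"dy": -0.28,"dz": 0.215,"ax": 0,"ay": 0,"az": 0}], jaw=1)

```text
time_s: 3.9
tcp_pos: [0.4969, -0.2385, 0.4213]
orientation: [3.14, 0.002, 1.598]
force: [0.5, -0.1, 0.0]
width: 0.649
grasp_force: 0.0
```

Emit:
play_rows(series=[{"dx": 0.02,"dy": -0.06,"dz": 0,"ax": 0,"ay": 0,"az": 0},{"dx": 0.04,"dy": -0.12,"dz": 0,"ax": 0,"ay": 0,"az": 0},{"dx": 0.056,"dy": -0.17,"dz": 0,"ax": 0,"ay": 0,"az": 0},{"dx": 0.056,"dy": -0.195,"dz": 0,"ax": 0,"ay": 0,"az": 0},{"dx": 0.056,"dy": -0.195,"dz": 0,"ax": 0,"ay": 0,"az": 0},{"dx": 0.056,"dy": -0.195,"dz": 0,"ax": 0,"ay": 0,"az": 0}])

```text
time_s: 4.5
tcp_pos: [0.542, -0.3924, 0.4202]
orientation: [-3.141, -0.001, 1.598]
force: [-0.6, 2.3, -0.1]
width: 0.997
grasp_force: 0.0
```

Emit:
play_rows(series=[{"dx": 0,"dy": -0.004,"dz": -0.04,"ax": 0,"ay": 0,"az": 0},{"dx": 0,"dy": -0.004,"dz": -0.08,"ax": 0,"ay": 0,"az": 0},{"dx": 0,"dy": -0.004,"dz": -0.11,"ax": 0,"ay": 0,"az": 0},{"dx": 0,"dy": -0.004,"dz": -0.124,"ax": 0,"ay": 0,"az": 0},{"dx": 0,"dy": -0.004,"dz": -0.124,"ax": 0,"ay": 0,"az": 0},{"dx": 0,"dy": -0.004,"dz": -0.124,"ax": 0,"ay": 0,"az": 0}])

```text
time_s: 5.1
tcp_pos: [0.5423, -0.3956, 0.323]
orientation: [3.14, 0.001, 1.599]
force: [-0.1, -0.1, -0.7]
width: 0.999
grasp_force: 0.0
```

Emit:
play_rows(series=[{"dx": 0,"dy": 0,"dz": 0,"ax": 0,"ay": 0,"az": 0},{"dx": 0,"dy": 0,"dz": 0,"ax": 0,"ay": 0,"az": 0},{"dx": 0,"dy": 0,"dz": 0,"ax": 0,"ay": 0,"az": 0},{"dx": 0,"dy": 0,"dz": 0,"ax": 0,"ay": 0,"az": 0},{"dx": 0,"dy": 0,"dz": 0,"ax": 0,"ay": 0,"az": 0},{"dx": 0,"dy": 0,"dz": 0,"ax": 0,"ay": 0,"az": 0},{"dx": 0,"dy": 0,"dz": 0,"ax": 0,"ay": 0,"az": 0}], jaw=-1, newtons=25)

```text
time_s: 5.8
tcp_pos: [0.5419, -0.396, 0.3214]
orientation: [3.141, 0.0, 1.598]
force: [-1.3, -0.8, -0.3]
width: 0.503
grasp_force: 25.0
```

Emit:
play_rows(series=[{"dx": 0,"dy": 0,"dz": 0.01,"ax": 0,"ay": 0,"az": 0},{"dx": 0,"dy": 0,"dz": 0.035,"ax": 0,"ay": 0,"az": 0},{"dx": 0,"dy": 0,"dz": 0.07,"ax": 0,"ay": 0,"az": 0},{"dx": -0.01,"dy": 0,"dz": 0.11,"ax": 0,"ay": 0,"az": 0},{"dx": -0.02,"dy": 0.01,"dz": 0.145,"ax": 0,"ay": 0,"az": 0},{"dx": -0.03,"dy": 0.03,"dz": 0.17,"ax": 0,"ay": 0,"az": 0},{"dx": -0.04,"dy": 0.06,"dz": 0.174,"ax": 0,"ay": 0,"az": 0},{"dx": -0.05,"dy": 0.1,"dz": 0.174,"ax": 0,"ay": 0,"az": 0}])

```text
time_s: 6.6
tcp_pos: [0.5014, -0.3159, 0.4623]
orientation: [3.14, 0.002, 1.596]
force: [0.2, 0.8, -2.6]
width: 0.499
grasp_force: 25.0
```

Emit:
play_rows(series=[{"dx": -0.003,"dy": 0.05,"dz": 0,"ax": 0,"ay": 0,"az": 0},{"dx": -0.006,"dy": 0.1,"dz": 0,"ax": 0,"ay": 0,"az": 0},{"dx": -0.006,"dy": 0.15,"dz": 0,"ax": 0,"ay": 0,"az": 0},{"dx": -0.003,"dy": 0.2,"dz": 0,"ax": 0,"ay": 0,"az": 0},{"dx": 0,"dy": 0.25,"dz": 0,"ax": 0,"ay": 0,"az": 0},{"dx": 0.003,"dy": 0.3,"dz": 0,"ax": 0,"ay": 0,"az": 0},{"dx": 0.006,"dy": 0.35,"dz": 0,"ax": 0,"ay": 0,"az": 0},{"dx": 0.006,"dy": 0.4,"dz": 0,"ax": 0,"ay": 0,"az": 0}])

```text
time_s: 7.4
tcp_pos: [0.5063, 0.0057, 0.4609]
orientation: [3.141, 0.0, 1.598]
force: [0.6, 0.2, -2.8]
width: 0.502
grasp_force: 25.0
```

Emit:
play_rows(series=[{"dx": 0.003,"dy": 0.05,"dz": 0,"ax": 0,"ay": 0,"az": 0},{"dx": 0.003,"dy": 0.1,"dz": 0,"ax": 0,"ay": 0,"az": 0},{"dx": 0.003,"dy": 0.15,"dz": 0,"ax": 0,"ay": 0,"az": 0},{"dx": 0.003,"dy": 0.185,"dz": 0,"ax": 0,"ay": 0,"az": 0},{"dx": 0.003,"dy": 0.203,"dz": 0,"ax": 0,"ay": 0,"az": 0},{"dx": 0.003,"dy": 0.203,"dz": -0.02,"ax": 0,"ay": 0,"az": 0},{"dx": 0.003,"dy": 0.203,"dz": -0.03,"ax": 0,"ay": 0,"az": 0},{"dx": 0.003,"dy": 0.203,"dz": -0.03,"ax": 0,"ay": 0,"az": 0}])

```text
time_s: 8.2
tcp_pos: [0.5088, 0.1652, 0.4339]
orientation: [-3.137, 0.001, 1.596]
force: [0.0, 0.1, -2.2]
width: 0.5
grasp_force: 25.0
```

```bash
python3 - <<'E'
from h import *
L=[]
for n in("top","side"):
    im,d=imaging.camera(n); np.savez(n+"1.npz",im=im,d=d)
    c=im[150:280,180:380] if n=="top" else im[90:270,180:430]
    L.append(cv2.resize(c[...,::-1],(800,520) if n=="top" else (800,576),interpolation=cv2.INTER_CUBIC))
cv2.imwrite("pics/b1.png",cv2.resize(np.vstack([L[0],L[1]]),(438,600)))
for n in ("top","side"):
    A=cloud(n,np.load(n+"1.npz")["d"]).reshape(-1,3)
    B=A[(A[:,0]>.45)&(A[:,0]<.57)&(A[:,1]>.0)&(A[:,1]<.25)]
    Q=B[(B[:,2]>.12)&(B[:,2]<.19)]; r=cv2.minEnclosingCircle(Q[:,:2].astype(np.float32)) if len(Q) else 0; print(n,len(Q),r, np.percentile(Q[:,:2],[3,97],axis=0).round(4) if len(Q) else '')
E
```

```text
top 217 ((0.5025232434272766, 0.16607627272605896), 0.02841142751276493) [[0.477  0.141 ]
 [0.5269 0.172 ]]
side 254 ((0.5093145370483398, 0.15880727767944336), 0.029225686565041542) [[0.483  0.1369]
 [0.5313 0.1658]]
```

View pics/b1.png

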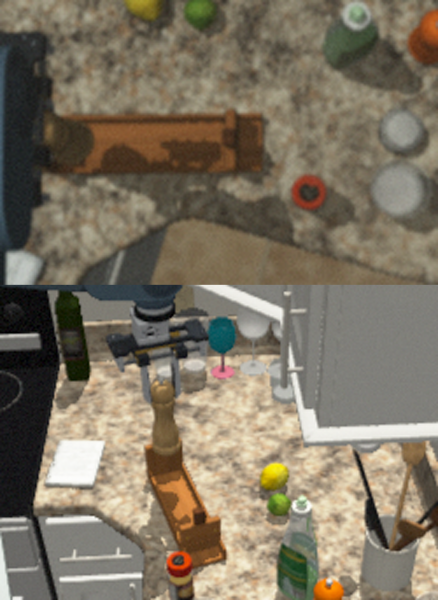

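The picture shows the mill hanging just in front of the end wall, with its head at about (160,395), and the stop drawn back at (235,140). I'll lower it in.

Emit:
play_rows(series=[{"dx": 0,"dy": 0.004,"dz": -0.03,"ax": 0,"ay": 0,"az": 0},{"dx": 0,"dy": 0.004,"dz": -0.06,"ax": 0,"ay": 0,"az": 0},{"dx": 0,"dy": 0.004,"dz": -0.09,"ax": 0,"ay": 0,"az": 0},{"dx": 0,"dy": 0.004,"dz": -0.11,"ax": 0,"ay": 0,"az": 0},{"dx": 0,"dy": 0.004,"dz": -0.12,"ax": 0,"ay": 0,"az": 0},{"dx": 0,"dy": 0.004,"dz": -0.126,"ax": 0,"ay": 0,"az": 0},{"dx": 0,"dy": 0.004,"dz": -0.128,"ax": 0,"ay": 0,"az": 0},{"dx": 0,"dy": 0.004,"dz": -0.128,"ax": 0,"ay": 0,"az": 0}])

```text
time_s: 9.1
tcp_pos: [0.5094, 0.1695, 0.3351]
orientation: [3.14, -0.0, 1.598]
force: [0.0, -0.0, -1.5]
width: 0.5
grasp_force: 25.0
```

Emit:
play_rows(series=[{"dx": 0,"dy": 0,"dz": -0.001,"ax": 0,"ay": 0,"az": 0},{"dx": 0,"dy": 0,"dz": -0.002,"ax": 0,"ay": 0,"az": 0},{"dx": 0,"dy": 0,"dz": -0.002,"ax": 0,"ay": 0,"az": 0}])

```text
time_s: 9.4
tcp_pos: [0.5091, 0.1697, 0.3329]
orientation: [3.141, -0.0, 1.598]
force: [-0.6, -1.1, -2.6]
width: 0.498
grasp_force: 25.0
```

Emit:
play_rows(series=[{"dx": 0,"dy": 0,"dz": -0.001,"ax": 0,"ay": 0,"az": 0},{"dx": 0,"dy": 0,"dz": -0.0025,"ax": 0,"ay": 0,"az": 0},{"dx": 0,"dy": 0,"dz": -0.003,"ax": 0,"ay": 0,"az": 0},{"dx": 0,"dy": 0,"dz": -0.003,"ax": 0,"ay": 0,"az": 0}])

```text
time_s: 9.8
tcp_pos: [0.5094, 0.1696, 0.3313]
orientation: [3.141, 0.0, 1.598]
force: [-1.1, -1.1, 5.7]
width: 0.498
grasp_force: 25.0
```

Emit:
play_rows(series=[{"dx": 0,"dy": 0,"dz": 0,"ax": 0,"ay": 0,"az": 0},{"dx": 0,"dy": 0,"dz": 0,"ax": 0,"ay": 0,"az": 0},{"dx": 0,"dy": 0,"dz": 0,"ax": 0,"ay": 0,"az": 0},{"dx": 0,"dy": 0,"dz": 0,"ax": 0,"ay": 0,"az": 0},{"dx": 0,"dy": 0,"dz": 0,"ax": 0,"ay": 0,"az": 0},{"dx": 0,"dy": 0,"dz": 0.03,"ax": 0,"ay": 0,"az": 0},{"dx": 0,"dy": 0,"dz": 0.07,"ax": 0,"ay": 0,"az": 0},{"dx": 0,"dy": 0,"dz": 0.12,"ax": 0,"ay": 0,"az": 0}], jaw=1)

```text
time_s: 10.6
tcp_pos: [0.5086, 0.1695, 0.4257]
orientation: [-3.138, 0.0, 1.598]
force: [0.2, 1.5, 1.3]
width: 0.997
grasp_force: 0.0
```

Emit:
play_rows(series=[{"dx": -0.01,"dy": -0.06,"dz": 0.01,"ax": 0,"ay": 0,"az": 0},{"dx": -0.02,"dy": -0.12,"dz": 0.01,"ax": 0,"ay": 0,"az": 0},{"dx": -0.035,"dy": -0.18,"dz": 0.01,"ax": 0,"ay": 0,"az": 0},{"dx": -0.05,"dy": -0.24,"dz": 0,"ax": 0,"ay": 0,"az": 0},{"dx": -0.065,"dy": -0.3,"dz": 0,"ax": 0,"ay": 0,"az": 0},{"dx": -0.08,"dy": -0.36,"dz": 0,"ax": 0,"ay": 0,"az": 0},{"dx": -0.095,"dy": -0.42,"dz": 0,"ax": 0,"ay": 0,"az": 0},{"dx": -0.11,"dy": -0.48,"dz": 0,"ax": 0,"ay": 0,"az": 0}])

```text
time_s: 11.4
tcp_pos: [0.4201, -0.2161, 0.4265]
orientation: [3.141, 0.0, 1.598]
force: [0.9, -0.1, 0.5]
width: 1.002
grasp_force: 0.0
```

Emit:
play_rows(series=[{"dx": -0.002,"dy": -0.06,"dz": 0,"ax": 0,"ay": 0,"az": 0},{"dx": -0.002,"dy": -0.12,"dz": 0,"ax": 0,"ay": 0,"az": 0},{"dx": -0.002,"dy": -0.17,"dz": 0,"ax": 0,"ay": 0,"az": 0},{"dx": -0.002,"dy": -0.197,"dz": 0,"ax": 0,"ay": 0,"az": 0},{"dx": -0.002,"dy": -0.198,"dz": -0.01,"ax": 0,"ay": 0,"az": 0},{"dx": -0.002,"dy": -0.198,"dz": -0.05,"ax": 0,"ay": 0,"az": 0},{"dx": -0.002,"dy": -0.198,"dz": -0.1,"ax": 0,"ay": 0,"az": 0},{"dx": -0.002,"dy": -0.198,"dz": -0.14,"ax": 0,"ay": 0,"az": 0}])

```text
time_s: 12.2
tcp_pos: [0.4193, -0.3711, 0.3118]
orientation: [-3.141, -0.002, 1.599]
force: [-0.2, 0.4, 0.3]
width: 1.005
grasp_force: 0.0
```

Emit:
play_rows(series=[{"dx": 0,"dy": 0,"dz": -0.013,"ax": 0,"ay": 0,"az": 0},{"dx": 0,"dy": 0,"dz": -0.013,"ax": 0,"ay": 0,"az": 0}])

```text
time_s: 12.4
tcp_pos: [0.4193, -0.3715, 0.3022]
orientation: [-3.139, -0.003, 1.599]
force: [-0.6, 0.2, 0.7]
width: 1.002
grasp_force: 0.0
```

Emit:
play_rows(series=[{"dx": 0,"dy": 0,"dz": 0,"ax": 0,"ay": 0,"az": 0},{"dx": 0,"dy": 0,"dz": 0,"ax": 0,"ay": 0,"az": 0},{"dx": 0,"dy": 0,"dz": 0,"ax": 0,"ay": 0,"az": 0},{"dx": 0,"dy": 0,"dz": 0,"ax": 0,"ay": 0,"az": 0},{"dx": 0,"dy": 0,"dz": 0,"ax": 0,"ay": 0,"az": 0},{"dx": 0,"dy": 0,"dz": 0,"ax": 0,"ay": 0,"az": 0},{"dx": 0,"dy": 0,"dz": 0,"ax": 0,"ay": 0,"az": 0}], jaw=-1, newtons=25)

```text
time_s: 13.1
tcp_pos: [0.4195, -0.3729, 0.3041]
orientation: [-3.141, 0.0, 1.598]
force: [-1.5, 0.4, 1.8]
width: 0.507
grasp_force: 25.0
```

Emit:
play_rows(series=[{"dx": 0,"dy": 0,"dz": 0.01,"ax": 0,"ay": 0,"az": 0},{"dx": 0,"dy": 0,"dz": 0.035,"ax": 0,"ay": 0,"az": 0},{"dx": 0,"dy": 0,"dz": 0.07,"ax": 0,"ay": 0,"az": 0},{"dx": 0,"dy": 0,"dz": 0.11,"ax": 0,"ay": 0,"az": 0},{"dx": 0,"dy": 0.01,"dz": 0.145,"ax": 0,"ay": 0,"az": 0},{"dx": 0.01,"dy": 0.04,"dz": 0.175,"ax": 0,"ay": 0,"az": 0},{"dx": 0.02,"dy": 0.08,"dz": 0.182,"ax": 0,"ay": 0,"az": 0},{"dx": 0.03,"dy": 0.13,"dz": 0.182,"ax": 0,"ay": 0,"az": 0}])

```text
time_s: 13.9
tcp_pos: [0.4436, -0.2684, 0.4516]
orientation: [3.139, 0.002, 1.596]
force: [0.7, 0.7, -2.0]
width: 0.504
grasp_force: 25.0
```

Emit:
play_rows(series=[{"dx": 0.01,"dy": 0.05,"dz": 0,"ax": 0,"ay": 0,"az": 0},{"dx": 0.02,"dy": 0.1,"dz": 0,"ax": 0,"ay": 0,"az": 0},{"dx": 0.03,"dy": 0.15,"dz": 0,"ax": 0,"ay": 0,"az": 0},{"dx": 0.04,"dy": 0.2,"dz": 0,"ax": 0,"ay": 0,"az": 0},{"dx": 0.05,"dy": 0.25,"dz": 0,"ax": 0,"ay": 0,"az": 0},{"dx": 0.06,"dy": 0.3,"dz": 0,"ax": 0,"ay": 0,"az": 0},{"dx": 0.07,"dy": 0.35,"dz": 0,"ax": 0,"ay": 0,"az": 0},{"dx": 0.08,"dy": 0.4,"dz": 0,"ax": 0,"ay": 0,"az": 0}])

```text
time_s: 14.7
tcp_pos: [0.5073, 0.053, 0.4498]
orientation: [3.141, -0.0, 1.598]
force: [0.4, 0.5, -1.6]
width: 0.507
grasp_force: 25.0
```

Emit:
play_rows(series=[{"dx": 0.005,"dy": 0.03,"dz": 0,"ax": 0,"ay": 0,"az": 0},{"dx": 0.005,"dy": 0.055,"dz": 0,"ax": 0,"ay": 0,"az": 0},{"dx": 0.005,"dy": 0.067,"dz": -0.02,"ax": 0,"ay": 0,"az": 0},{"dx": 0.005,"dy": 0.069,"dz": -0.05,"ax": 0,"ay": 0,"az": 0},{"dx": 0.005,"dy": 0.069,"dz": -0.08,"ax": 0,"ay": 0,"az": 0},{"dx": 0.005,"dy": 0.069,"dz": -0.11,"ax": 0,"ay": 0,"az": 0},{"dx": 0.005,"dy": 0.069,"dz": -0.135,"ax": 0,"ay": 0,"az": 0},{"dx": 0.005,"dy": 0.069,"dz": -0.155,"ax": 0,"ay": 0,"az": 0}])

```text
time_s: 15.5
tcp_pos: [0.5112, 0.1065, 0.3244]
orientation: [-3.141, -0.0, 1.598]
force: [0.8, 0.6, -2.0]
width: 0.507
grasp_force: 25.0
```

Emit:
play_rows(series=[{"dx": 0,"dy": 0,"dz": -0.006,"ax": 0,"ay": 0,"az": 0},{"dx": 0,"dy": 0,"dz": -0.01,"ax": 0,"ay": 0,"az": 0},{"dx": 0,"dy": 0,"dz": -0.012,"ax": 0,"ay": 0,"az": 0},{"dx": 0,"dy": 0,"dz": -0.013,"ax": 0,"ay": 0,"az": 0},{"dx": 0,"dy": 0,"dz": -0.013,"ax": 0,"ay": 0,"az": 0}])

```text
time_s: 16.0
tcp_pos: [0.5116, 0.1064, 0.3156]
orientation: [3.141, 0.0, 1.598]
force: [0.8, 0.2, -2.8]
width: 0.505
grasp_force: 25.0
```

Emit:
play_rows(series=[{"dx": 0,"dy": 0.003,"dz": -0.001,"ax": 0,"ay": 0,"az": 0},{"dx": 0,"dy": 0.005,"dz": -0.0025,"ax": 0,"ay": 0,"az": 0},{"dx": 0,"dy": 0.005,"dz": -0.003,"ax": 0,"ay": 0,"az": 0},{"dx": 0,"dy": 0.005,"dz": -0.003,"ax": 0,"ay": 0,"az": 0}])

```text
time_s: 16.4
tcp_pos: [0.5119, 0.1106, 0.314]
orientation: [3.141, 0.0, 1.598]
force: [-1.7, -0.9, 5.7]
width: 0.508
grasp_force: 25.0
```

Contact at the rack floor. I'll release and go for the jar.

Emit:
play_rows(series=[{"dx": 0,"dy": 0,"dz": 0,"ax": 0,"ay": 0,"az": 0},{"dx": 0,"dy": 0,"dz": 0,"ax": 0,"ay": 0,"az": 0},{"dx": 0,"dy": 0,"dz": 0,"ax": 0,"ay": 0,"az": 0},{"dx": 0,"dy": 0,"dz": 0,"ax": 0,"ay": 0,"az": 0},{"dx": 0,"dy": 0,"dz": 0,"ax": 0,"ay": 0,"az": 0},{"dx": 0,"dy": 0,"dz": 0.03,"ax": 0,"ay": 0,"az": 0},{"dx": 0,"dy": 0,"dz": 0.06,"ax": 0,"ay": 0,"az": 0},{"dx": 0,"dy": 0,"dz": 0.1,"ax": 0,"ay": 0,"az": 0}], jaw=1)

```text
time_s: 17.2
tcp_pos: [0.5111, 0.1104, 0.3922]
orientation: [-3.139, -0.0, 1.598]
force: [0.5, -0.9, 0.1]
width: 1.003
grasp_force: 0.0
```

Emit:
play_rows(series=[{"dx": -0.01,"dy": -0.05,"dz": 0,"ax": 0,"ay": 0,"az": 0},{"dx": -0.025,"dy": -0.1,"dz": 0,"ax": 0,"ay": 0,"az": 0},{"dx": -0.04,"dy": -0.16,"dz": 0,"ax": 0,"ay": 0,"az": 0},{"dx": -0.055,"dy": -0.22,"dz": -0.01,"ax": 0,"ay": 0,"az": 0},{"dx": -0.07,"dy": -0.27,"dz": -0.03,"ax": 0,"ay": 0,"az": 0},{"dx": -0.076,"dy": -0.305,"dz": -0.05,"ax": 0,"ay": 0,"az": 0},{"dx": -0.076,"dy": -0.309,"dz": -0.06,"ax": 0,"ay": 0,"az": 0},{"dx": -0.076,"dy": -0.309,"dz": -0.06,"ax": 0,"ay": 0,"az": 0}])

```text
time_s: 18.0
tcp_pos: [0.4503, -0.1369, 0.3434]
orientation: [-3.139, -0.002, 1.596]
force: [-0.4, 1.1, 0.0]
width: 1.0
grasp_force: 0.0
```

Emit:
play_rows(series=[{"dx": 0,"dy": 0.001,"dz": -0.04,"ax": 0,"ay": 0,"az": 0},{"dx": 0,"dy": 0.001,"dz": -0.07,"ax": 0,"ay": 0,"az": 0},{"dx": 0,"dy": 0.001,"dz": -0.085,"ax": 0,"ay": 0,"az": 0},{"dx": 0,"dy": 0.001,"dz": -0.085,"ax": 0,"ay": 0,"az": 0},{"dx": 0,"dy": 0.001,"dz": -0.085,"ax": 0,"ay": 0,"az": 0}])

```text
time_s: 18.5
tcp_pos: [0.4514, -0.1356, 0.2777]
orientation: [3.14, 0.001, 1.599]
force: [0.8, 0.5, 0.4]
width: 1.003
grasp_force: 0.0
```

Emit:
play_rows(series=[{"dx": 0,"dy": 0,"dz": 0,"ax": 0,"ay": 0,"az": 0},{"dx": 0,"dy": 0,"dz": 0,"ax": 0,"ay": 0,"az": 0},{"dx": 0,"dy": 0,"dz": 0,"ax": 0,"ay": 0,"az": 0},{"dx": 0,"dy": 0,"dz": 0,"ax": 0,"ay": 0,"az": 0},{"dx": 0,"dy": 0,"dz": 0,"ax": 0,"ay": 0,"az": 0},{"dx": 0,"dy": 0,"dz": 0,"ax": 0,"ay": 0,"az": 0},{"dx": 0,"dy": 0,"dz": 0,"ax": 0,"ay": 0,"az": 0}], jaw=-1, newtons=20)

```text
time_s: 19.2
tcp_pos: [0.4507, -0.136, 0.2766]
orientation: [-3.141, -0.0, 1.598]
force: [-0.6, 0.4, 0.1]
width: 0.469
grasp_force: 20.0
```

Emit:
play_rows(series=[{"dx": 0,"dy": 0,"dz": 0.01,"ax": 0,"ay": 0,"az": 0},{"dx": 0,"dy": 0,"dz": 0.04,"ax": 0,"ay": 0,"az": 0},{"dx": 0,"dy": 0,"dz": 0.08,"ax": 0,"ay": 0,"az": 0},{"dx": 0,"dy": 0,"dz": 0.12,"ax": 0,"ay": 0,"az": 0},{"dx": 0.01,"dy": 0.01,"dz": 0.16,"ax": 0,"ay": 0,"az": 0},{"dx": 0.03,"dy": 0.05,"dz": 0.175,"ax": 0,"ay": 0,"az": 0},{"dx": 0.05,"dy": 0.1,"dz": 0.175,"ax": 0,"ay": 0,"az": 0},{"dx": 0.07,"dy": 0.15,"dz": 0.175,"ax": 0,"ay": 0,"az": 0}])

```text
time_s: 20.0
tcp_pos: [0.507, -0.0148, 0.4179]
orientation: [3.14, 0.001, 1.597]
force: [-0.2, -0.4, -1.4]
width: 0.468
grasp_force: 20.0
```

Emit:
play_rows(series=[{"dx": 0.006,"dy": 0.04,"dz": 0,"ax": 0,"ay": 0,"az": 0},{"dx": 0.006,"dy": 0.07,"dz": 0,"ax": 0,"ay": 0,"az": 0},{"dx": 0.006,"dy": 0.085,"dz": -0.02,"ax": 0,"ay": 0,"az": 0},{"dx": 0.006,"dy": 0.085,"dz": -0.05,"ax": 0,"ay": 0,"az": 0},{"dx": 0.006,"dy": 0.085,"dz": -0.08,"ax": 0,"ay": 0,"az": 0},{"dx": 0.006,"dy": 0.085,"dz": -0.11,"ax": 0,"ay": 0,"az": 0},{"dx": 0.006,"dy": 0.085,"dz": -0.135,"ax": 0,"ay": 0,"az": 0},{"dx": 0.006,"dy": 0.085,"dz": -0.152,"ax": 0,"ay": 0,"az": 0}])

```text
time_s: 20.8
tcp_pos: [0.511, 0.0521, 0.2936]
orientation: [-3.139, -0.0, 1.598]
force: [-0.3, 0.6, -1.1]
width: 0.469
grasp_force: 20.0
```

Emit:
play_rows(series=[{"dx": 0,"dy": 0,"dz": -0.004,"ax": 0,"ay": 0,"az": 0},{"dx": 0,"dy": 0,"dz": -0.007,"ax": 0,"ay": 0,"az": 0},{"dx": 0,"dy": 0,"dz": -0.01,"ax": 0,"ay": 0,"az": 0},{"dx": 0,"dy": 0,"dz": -0.01,"ax": 0,"ay": 0,"az": 0}])

```text
time_s: 21.2
tcp_pos: [0.5118, 0.052, 0.2877]
orientation: [3.14, 0.0, 1.598]
force: [-0.1, 0.1, -1.7]
width: 0.468
grasp_force: 20.0
```

Emit:
play_rows(series=[{"dx": 0,"dy": 0,"dz": -0.001,"ax": 0,"ay": 0,"az": 0},{"dx": 0,"dy": 0,"dz": -0.002,"ax": 0,"ay": 0,"az": 0},{"dx": 0,"dy": 0,"dz": -0.0025,"ax": 0,"ay": 0,"az": 0},{"dx": 0,"dy": 0,"dz": -0.0025,"ax": 0,"ay": 0,"az": 0}])

```text
time_s: 21.6
tcp_pos: [0.512, 0.052, 0.2866]
orientation: [3.141, 0.0, 1.598]
force: [-3.6, 0.2, 6.5]
width: 0.469
grasp_force: 20.0
```

Emit:
play_rows(series=[{"dx": 0,"dy": 0,"dz": 0,"ax": 0,"ay": 0,"az": 0},{"dx": 0,"dy": 0,"dz": 0,"ax": 0,"ay": 0,"az": 0},{"dx": 0,"dy": 0,"dz": 0,"ax": 0,"ay": 0,"az": 0},{"dx": 0,"dy": 0,"dz": 0,"ax": 0,"ay": 0,"az": 0},{"dx": 0,"dy": 0,"dz": 0,"ax": 0,"ay": 0,"az": 0},{"dx": 0,"dy": 0,"dz": 0.03,"ax": 0,"ay": 0,"az": 0},{"dx": 0,"dy": 0,"dz": 0.07,"ax": 0,"ay": 0,"az": 0},{"dx": 0,"dy": 0,"dz": 0.12,"ax": 0,"ay": 0,"az": 0}], jaw=1)

```text
time_s: 22.4
tcp_pos: [0.5109, 0.0521, 0.3806]
orientation: [-3.138, -0.001, 1.598]
force: [0.7, 0.5, 0.1]
width: 0.996
grasp_force: 0.0
```

Emit:
play_rows(series=[{"dx": 0,"dy": -0.05,"dz": 0,"ax": 0,"ay": 0,"az": 0},{"dx": 0,"dy": -0.1,"dz": 0,"ax": 0,"ay": 0,"az": 0},{"dx": 0,"dy": -0.15,"dz": 0,"ax": 0,"ay": 0,"az": 0},{"dx": 0.003,"dy": -0.19,"dz": 0,"ax": 0,"ay": 0,"az": 0},{"dx": 0.005,"dy": -0.195,"dz": 0,"ax": 0,"ay": 0,"az": 0},{"dx": 0.005,"dy": -0.195,"dz": 0,"ax": 0,"ay": 0,"az": 0}], jaw=-1)

```text
time_s: 23.0
tcp_pos: [0.5156, -0.1045, 0.3809]
orientation: [-3.141, -0.0, 1.596]
force: [-0.1, -0.7, -0.3]
width: 0.52
grasp_force: 0.0
```

```bash
python3 - <<'E'
from h import *
L=[]
for n in("top","side"):
    im,d=imaging.camera(n); np.savez(n+"2.npz",im=im,d=d)
    c=im[150:280,180:380] if n=="top" else im[90:270,180:430]
    L.append(cv2.resize(c[...,::-1],(400,260) if n=="top" else (400,288),interpolation=cv2.INTER_CUBIC))
cv2.imwrite("pics/b2.png",np.vstack(L))
for n in ("top","side"):
    A=cloud(n,np.load(n+"2.npz")["d"]).reshape(-1,3)
    for nm,zl,zh,yl,yh in(("tall",.14,.185,.13,.25),("short",.125,.165,.07,.135),("jar",.1,.12,.015,.08),("stop",.06,.12,-.08,.01)):
        Q=A[(A[:,0]>.45)&(A[:,0]<.57)&(A[:,1]>yl)&(A[:,1]<yh)&(A[:,2]>zl)&(A[:,2]<zh)]
        if len(Q): c,r=cv2.minEnclosingCircle(Q[:,:2].astype(np.float32)); print(n,nm,len(Q),np.round(c,4),round(r,4),Q[:,1].min().round(3),Q[:,1].max().round(3),Q[:,2].max().round(3))
E
```

```text
top tall 278 [0.5056 0.1705] 0.0247 0.146 0.193 0.182
top short 262 [0.5086 0.1092] 0.0253 0.085 0.134 0.162
top jar 186 [0.5077 0.0523] 0.0222 0.032 0.074 0.12
top stop 92 [ 0.4984 -0.0307] 0.0236 -0.039 -0.023 0.119
side tall 134 [0.5072 0.1636] 0.0231 0.142 0.182 0.181
side short 1 [0.5071 0.0826] 0.0001 0.083 0.083 0.128
side jar 57 [0.5096 0.0468] 0.0216 0.025 0.062 0.12
side stop 219 [ 0.5184 -0.0334] 0.0398 -0.045 -0.022 0.117
```

View pics/b2.png

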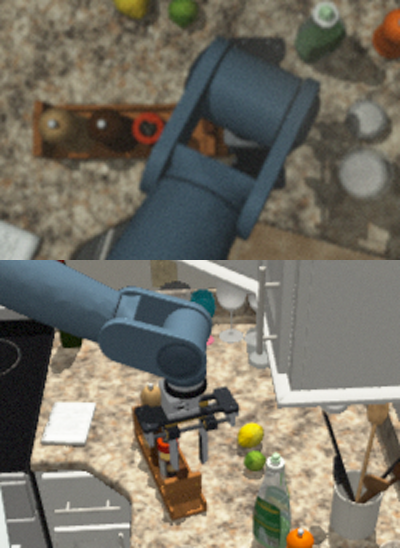

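The picture shows the tall mill, short mill and jar standing in order at (55,125), (101,128) and (147,127). The stop is behind them at about (205,140), so I'll push it up from behind with closed fingers.

Emit:
play_rows(series=[{"dx": 0.002,"dy": 0,"dz": -0.04,"ax": 0,"ay": 0,"az": 0},{"dx": 0.002,"dy": 0,"dz": -0.09,"ax": 0,"ay": 0,"az": 0},{"dx": 0.002,"dy": 0,"dz": -0.13,"ax": 0,"ay": 0,"az": 0},{"dx": 0.002,"dy": 0.01,"dz": -0.15,"ax": 0,"ay": 0,"az": 0},{"dx": 0.002,"dy": 0.03,"dz": -0.15,"ax": 0,"ay": 0,"az": 0},{"dx": 0.001,"dy": 0.05,"dz": -0.15,"ax": 0,"ay": 0,"az": 0},{"dx": 0.001,"dy": 0.07,"dz": -0.15,"ax": 0,"ay": 0,"az": 0},{"dx": 0,"dy": 0.09,"dz": -0.15,"ax": 0,"ay": 0,"az": 0}])

```text
time_s: 23.9
tcp_pos: [0.516, -0.0304, 0.2626]
orientation: [3.138, 0.002, 1.599]
force: [1.4, -2.8, -0.9]
width: 0.003
grasp_force: 1.3
```

Emit:
play_rows(series=[{"dx": 0,"dy": 0.01,"dz": 0,"ax": 0,"ay": 0,"az": 0},{"dx": 0,"dy": 0.02,"dz": 0,"ax": 0,"ay": 0,"az": 0},{"dx": -0.001,"dy": 0.03,"dz": 0,"ax": 0,"ay": 0,"az": 0},{"dx": -0.001,"dy": 0.038,"dz": 0,"ax": 0,"ay": 0,"az": 0},{"dx": -0.002,"dy": 0.043,"dz": 0,"ax": 0,"ay": 0,"az": 0},{"dx": -0.002,"dy": 0.043,"dz": 0,"ax": 0,"ay": 0,"az": 0}])

```text
time_s: 24.5
tcp_pos: [0.5137, 0.0029, 0.2608]
orientation: [-3.141, -0.001, 1.598]
force: [-1.3, 0.1, 0.4]
width: 0.002
grasp_force: 0.0
```

Next, slow pushes while watching the force.

Emit:
play_rows(series=[{"dx": 0,"dy": 0.004,"dz": 0,"ax": 0,"ay": 0,"az": 0},{"dx": 0,"dy": 0.007,"dz": 0,"ax": 0,"ay": 0,"az": 0},{"dx": 0,"dy": 0.01,"dz": 0,"ax": 0,"ay": 0,"az": 0},{"dx": 0,"dy": 0.012,"dz": 0,"ax": 0,"ay": 0,"az": 0},{"dx": 0,"dy": 0.014,"dz": 0,"ax": 0,"ay": 0,"az": 0},{"dx": 0,"dy": 0.014,"dz": 0,"ax": 0,"ay": 0,"az": 0}])

```text
time_s: 25.1
tcp_pos: [0.5135, 0.0137, 0.2607]
orientation: [-3.14, 0.0, 1.598]
force: [-2.9, -3.3, 0.8]
width: 0.001
grasp_force: 1.8
```

Emit:
play_rows(series=[{"dx": 0,"dy": 0.002,"dz": 0,"ax": 0,"ay": 0,"az": 0},{"dx": 0,"dy": 0.004,"dz": 0,"ax": 0,"ay": 0,"az": 0},{"dx": 0,"dy": 0.005,"dz": 0,"ax": 0,"ay": 0,"az": 0},{"dx": 0,"dy": 0.006,"dz": 0,"ax": 0,"ay": 0,"az": 0}])

```text
time_s: 25.5
tcp_pos: [0.5135, 0.0181, 0.2607]
orientation: [-3.139, 0.001, 1.598]
force: [-4.1, -6.8, 1.2]
width: 0.003
grasp_force: 3.3
```

Emit:
play_rows(series=[{"dx": 0,"dy": 0.002,"dz": 0,"ax": 0,"ay": 0,"az": 0},{"dx": 0,"dy": 0.003,"dz": 0,"ax": 0,"ay": 0,"az": 0},{"dx": 0,"dy": 0.003,"dz": 0,"ax": 0,"ay": 0,"az": 0}])

```text
time_s: 25.8
tcp_pos: [0.5135, 0.0205, 0.2607]
orientation: [-3.139, 0.001, 1.598]
force: [-3.6, -6.1, 1.7]
width: 0.006
grasp_force: 2.9
```

Emit:
play_rows(series=[{"dx": 0,"dy": 0.002,"dz": 0,"ax": 0,"ay": 0,"az": 0},{"dx": 0,"dy": 0.003,"dz": 0,"ax": 0,"ay": 0,"az": 0},{"dx": 0,"dy": 0.003,"dz": 0,"ax": 0,"ay": 0,"az": 0}])

```text
time_s: 26.1
tcp_pos: [0.5134, 0.0227, 0.2607]
orientation: [-3.139, 0.002, 1.598]
force: [-4.9, -7.4, 2.8]
width: 0.004
grasp_force: 3.5
```

```bash
python3 - <<'E'
from h import *
L=[]
for n in("top","side"):
    im,d=imaging.camera(n); np.savez(n+"3.npz",im=im,d=d)
    c=im[150:280,180:380] if n=="top" else im[140:240,220:350]
    L.append(cv2.resize(c[...,::-1],(420,273) if n=="top" else (420,323),interpolation=cv2.INTER_CUBIC))
cv2.imwrite("pics/b3.png",np.vstack(L))
for n in ("top","side"):
    A=cloud(n,np.load(n+"3.npz")["d"]).reshape(-1,3)
    for nm,zl,zh,yl,yh in(("tall",.14,.185,.13,.25),("short",.125,.165,.085,.145),("jar",.1,.12,.045,.09),("wall",.06,.095,.195,.25)):
        Q=A[(A[:,0]>.45)&(A[:,0]<.57)&(A[:,1]>yl)&(A[:,1]<yh)&(A[:,2]>zl)&(A[:,2]<zh)]
        if len(Q): c,r=cv2.minEnclosingCircle(Q[:,:2].astype(np.float32)); print(n,nm,len(Q),np.round(c,4),round(r,4),Q[:,1].min().round(3),Q[:,1].max().round(3),Q[:,2].max().round(3))
E
```

```text
top tall 272 [0.5054 0.1754] 0.025 0.151 0.199 0.181
top short 4 [0.4874 0.1077] 0.0033 0.105 0.111 0.136
top wall 120 [0.5065 0.2124] 0.0398 0.205 0.221 0.094
side tall 31 [0.4907 0.1685] 0.0136 0.155 0.182 0.172
side jar 23 [0.5016 0.0665] 0.0201 0.047 0.086 0.119
side wall 39 [0.483  0.2085] 0.0131 0.198 0.219 0.094
```

View pics/b3.png

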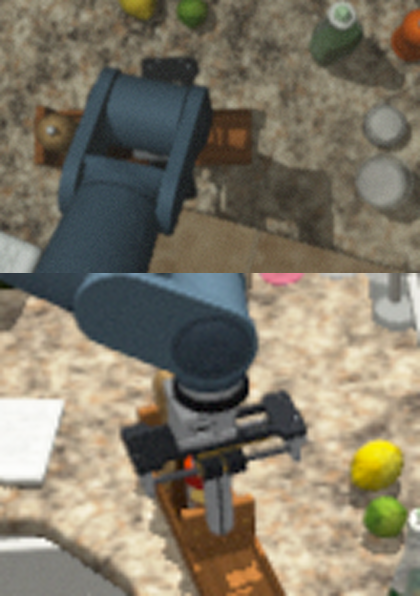

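The arm hides the row, but the tall mill has moved to y=0.175 and the wall face is at 0.205, so it is nearly touching. A few more gentle nudges.

Emit:
play_rows(series=[{"dx": 0,"dy": 0.001,"dz": 0,"ax": 0,"ay": 0,"az": 0},{"dx": 0,"dy": 0.002,"dz": 0,"ax": 0,"ay": 0,"az": 0},{"dx": 0,"dy": 0.002,"dz": 0,"ax": 0,"ay": 0,"az": 0},{"dx": 0,"dy": 0.002,"dz": 0,"ax": 0,"ay": 0,"az": 0}])

```text
time_s: 26.6
tcp_pos: [0.5135, 0.0236, 0.2607]
orientation: [-3.139, 0.004, 1.599]
force: [-5.2, -11.9, 1.4]
width: 0.002
grasp_force: 6.0
```

Emit:
play_rows(series=[{"dx": 0,"dy": 0.001,"dz": 0,"ax": 0,"ay": 0,"az": 0},{"dx": 0,"dy": 0.002,"dz": 0,"ax": 0,"ay": 0,"az": 0},{"dx": 0,"dy": 0.002,"dz": 0,"ax": 0,"ay": 0,"az": 0}])

```text
time_s: 26.9
tcp_pos: [0.5135, 0.0245, 0.2608]
orientation: [-3.138, 0.006, 1.599]
force: [-6.0, -17.6, 2.4]
width: 0.004
grasp_force: 8.7
```

The force is climbing steeply, so the row is snug. I'll back off, lift clear and inspect.

Emit:
play_rows(series=[{"dx": 0,"dy": -0.01,"dz": 0,"ax": 0,"ay": 0,"az": 0},{"dx": 0,"dy": -0.05,"dz": 0,"ax": 0,"ay": 0,"az": 0},{"dx": 0,"dy": -0.1,"dz": 0,"ax": 0,"ay": 0,"az": 0},{"dx": 0,"dy": -0.13,"dz": 0.05,"ax": 0,"ay": 0,"az": 0},{"dx": 0,"dy": -0.13,"dz": 0.1,"ax": 0,"ay": 0,"az": 0},{"dx": 0,"dy": -0.13,"dz": 0.16,"ax": 0,"ay": 0,"az": 0},{"dx": -0.04,"dy": -0.18,"dz": 0.21,"ax": 0,"ay": 0,"az": 0},{"dx": -0.08,"dy": -0.24,"dz": 0.21,"ax": 0,"ay": 0,"az": 0}])

```text
time_s: 27.7
tcp_pos: [0.4617, -0.149, 0.4314]
orientation: [3.133, 0.003, 1.602]
force: [1.0, -0.5, -0.4]
width: 0.005
grasp_force: 0.0
```

Emit:
play_rows(series=[{"dx": -0.03,"dy": -0.06,"dz": 0,"ax": 0,"ay": 0,"az": 0},{"dx": -0.05,"dy": -0.12,"dz": 0,"ax": 0,"ay": 0,"az": 0},{"dx": -0.06,"dy": -0.18,"dz": 0,"ax": 0,"ay": 0,"az": 0},{"dx": -0.06,"dy": -0.24,"dz": 0,"ax": 0,"ay": 0,"az": 0},{"dx": -0.06,"dy": -0.3,"dz": 0,"ax": 0,"ay": 0,"az": 0},{"dx": -0.06,"dy": -0.35,"dz": 0,"ax": 0,"ay": 0,"az": 0},{"dx": -0.06,"dy": -0.35,"dz": 0,"ax": 0,"ay": 0,"az": 0}])

```text
time_s: 28.4
tcp_pos: [0.4126, -0.4329, 0.4257]
orientation: [3.14, -0.0, 1.594]
force: [-0.7, -0.3, -0.2]
width: 0.004
grasp_force: 0.0
```

```bash
python3 - <<'E'
from h import *
L=[]
for n in("top","side"):
    im,d=imaging.camera(n); np.savez(n+"4.npz",im=im,d=d)
    c=im[170:260,190:310] if n=="top" else im[140:260,230:330]
    L.append(cv2.resize(c[...,::-1],(440,330) if n=="top" else (360,432),interpolation=cv2.INTER_CUBIC))
H=np.zeros((432,800,3),np.uint8); H[:330,:440]=L[0]; H[:,440:]=L[1]; cv2.imwrite("pics/b4.png",H)
for n in ("top","side"):
    A=cloud(n,np.load(n+"4.npz")["d"]).reshape(-1,3)
    for nm,zl,zh,yl,yh in(("tall",.14,.185,.14,.25),("short",.125,.165,.085,.145),("jar",.102,.12,.043,.085),("grip",.1,.12,.015,.046),("wall",.06,.095,.19,.25)):
        Q=A[(A[:,0]>.45)&(A[:,0]<.57)&(A[:,1]>yl)&(A[:,1]<yh)&(A[:,2]>zl)&(A[:,2]<zh)]
        if len(Q): c,r=cv2.minEnclosingCircle(Q[:,:2].astype(np.float32)); print(n,nm,len(Q),np.round(c,4),round(r,4),Q[:,1].min().round(3),Q[:,1].max().round(3),Q[:,2].max().round(3))
E
```

```text
top tall 281 [0.508 0.169] 0.031 0.14 0.199 0.183
top short 261 [0.5089 0.1219] 0.0248 0.097 0.144 0.16
top jar 184 [0.5088 0.0652] 0.0253 0.043 0.085 0.12
top grip 40 [0.5119 0.0408] 0.0111 0.034 0.046 0.118
top wall 114 [0.5061 0.2114] 0.0396 0.205 0.222 0.095
side jar 4 [0.4927 0.0668] 0.0051 0.062 0.072 0.113
```

View pics/b4.png

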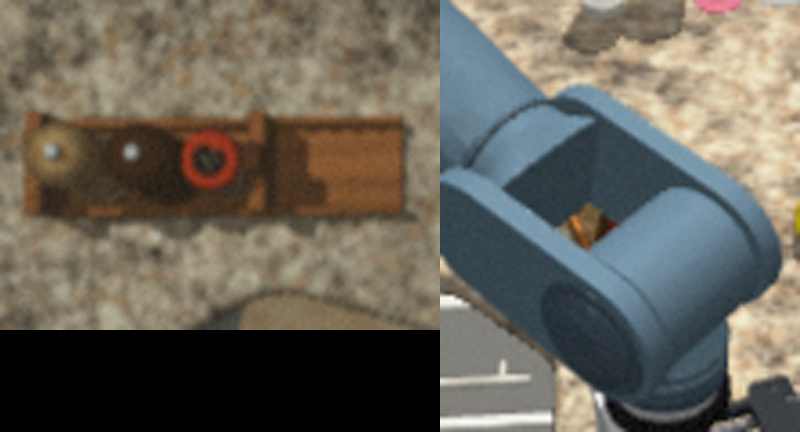

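The top view shows the row in order: tall (52,152), short (131,152), jar (209,160), stop (258,165). The arm blocks the side view, so I'll move it back towards the start pose and check the tilts from the side.

Emit:
play_rows(series=[{"dx": -0.05,"dy": -0.05,"dz": 0,"ax": 0,"ay": 0,"az": -0.04},{"dx": -0.1,"dy": -0.1,"dz": 0,"ax": 0,"ay": 0,"az": -0.08},{"dx": -0.15,"dy": -0.15,"dz": 0,"ax": 0,"ay": 0,"az": -0.12},{"dx": -0.2,"dy": -0.19,"dz": 0,"ax": 0,"ay": 0,"az": -0.16},{"dx": -0.25,"dy": -0.22,"dz": 0,"ax": 0,"ay": 0,"az": -0.2},{"dx": -0.25,"dy": -0.23,"dz": 0,"ax": 0,"ay": 0,"az": -0.2}])

```text
time_s: 29.1
tcp_pos: [0.2111, -0.6134, 0.4267]
orientation: [3.141, -0.0, 0.966]
force: [-0.8, 0.1, -0.2]
width: 0.002
grasp_force: 0.0
```

```bash
python3 - <<'E'
from h import *
L=[]
for n in("top","side"):
    im,d=imaging.camera(n); np.savez(n+"5.npz",im=im,d=d)
    if n=="side": cv2.imwrite("pics/b5.png",cv2.resize(im[150:260,235:345,::-1],(600,600),interpolation=cv2.INTER_CUBIC))
for n in ("top","side"):
    A=cloud(n,np.load(n+"5.npz")["d"]).reshape(-1,3)
    A=A[(A[:,0]>.45)&(A[:,0]<.57)&(A[:,1]>-.0)&(A[:,1]<.24)]
    for nm,zl,zh,yl,yh in(("tall knob",.169,.19,.14,.24),("tall head",.14,.165,.147,.24),("short knob",.152,.17,.09,.143),("short head",.122,.148,.09,.147),("jar",.108,.13,.04,.095),("grip",.108,.13,.01,.043),("wall",.07,.097,.19,.24),("stop",.07,.09,.01,.06)):
        Q=A[(A[:,1]>yl)&(A[:,1]<yh)&(A[:,2]>zl)&(A[:,2]<zh)]
        if len(Q): print(n,nm,len(Q),"mean",Q.mean(0).round(4),"x",np.percentile(Q[:,0],[2,98]).round(3),"y",np.percentile(Q[:,1],[2,98]).round(3))
E
```

```text
top tall knob 33 mean [0.5073 0.174  0.1743] x [0.497 0.52 ] y [0.165 0.185]
top tall head 166 mean [0.5055 0.1696 0.1579] x [0.484 0.529] y [0.152 0.198]
top short knob 17 mean [0.51   0.1222 0.1572] x [0.506 0.516] y [0.117 0.13 ]
top short head 204 mean [0.5079 0.119  0.1414] x [0.486 0.532] y [0.098 0.143]
top jar 232 mean [0.5091 0.0684 0.1156] x [0.488 0.528] y [0.041 0.091]
top grip 23 mean [0.5124 0.0383 0.1135] x [0.503 0.523] y [0.035 0.042]
top wall 108 mean [0.5009 0.2127 0.0881] x [0.467 0.544] y [0.206 0.221]
top stop 130 mean [0.5116 0.0423 0.0786] x [0.474 0.552] y [0.034 0.056]
side tall knob 25 mean [0.5119 0.1674 0.1737] x [0.504 0.523] y [0.157 0.177]
side tall head 97 mean [0.5086 0.1595 0.154 ] x [0.489 0.534] y [0.149 0.178]
side short knob 12 mean [0.5149 0.1189 0.1573] x [0.508 0.522] y [0.11  0.127]
side short head 118 mean [0.5102 0.1084 0.1386] x [0.49  0.533] y [0.094 0.129]
side jar 117 mean [0.5124 0.0659 0.1166] x [0.493 0.532] y [0.043 0.093]
side grip 20 mean [0.5149 0.0345 0.1142] x [0.506 0.525] y [0.028 0.042]
side wall 50 mean [0.491  0.2085 0.084 ] x [0.471 0.549] y [0.201 0.219]
side stop 126 mean [0.5146 0.0385 0.0794] x [0.478 0.554] y [0.029 0.058]
```

View pics/b5.png

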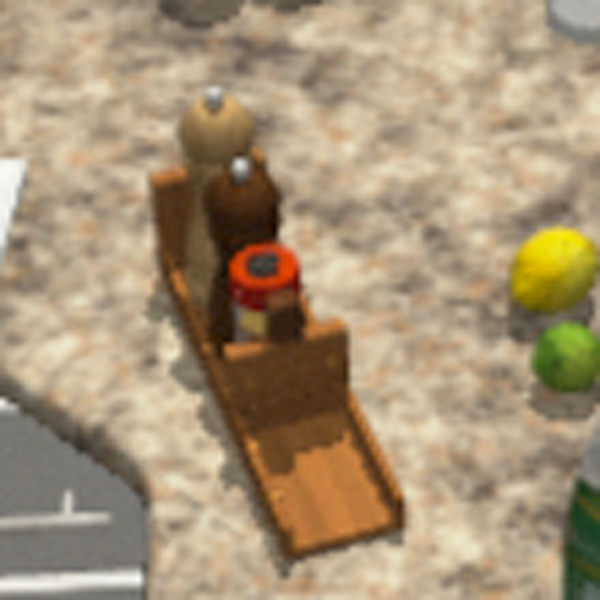

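```bash
python3 - <<'E'
from h import *
def ray(n,u,v,z):
    a=px2w(n,u,v,.5); b=px2w(n,u,v,1.0); return a+(b-a)*(z-a[2])/(b[2]-a[2])
def proj(n,X):
    p=imaging.camera_params(n); f=200/np.tan(np.radians(p["fovy"])/2); c=np.array(p["R"])@X+p["t"]; return c[0]/c[2]*f+p["cx"],c[1]/c[2]*f+p["cy"]
def knob(n,k,X,z):
    im=np.load(f"{n}{k}.npz")["im"].astype(float); u,v=map(int,np.round(proj(n,np.array(X))))
    r=6; w=im[v-r:v+r+1,u-r:u+r+1]; g=w.min(2); g=np.clip(g-np.percentile(g,85),0,None)
    vv,uu=np.mgrid[v-r:v+r+1,u-r:u+r+1]; s=g.sum(); U,V=(uu*g).sum()/s,(vv*g).sum()/s
    return (U.round(1),V.round(1)),ray(n,U,V,z)[:2].round(4)
print("orig top tall",knob("top",0,(.5425,-.396,.176),.166),"short",knob("top",0,(.419,-.375,.156),.146))
print("orig side tall",knob("side",0,(.5425,-.396,.166),.166),"short",knob("side",0,(.419,-.375,.146),.146))
print("placed top tall",knob("top",2,(.508,.1705,.176),.176),"short",knob("top",2,(.51,.109,.156),.156))
print("end top tall",knob("top",5,(.508,.175,.176),.176),"short",knob("top",5,(.51,.1225,.156),.156))
print("end side tall",knob("side",5,(.512,.168,.176),.176),"short",knob("side",5,(.513,.119,.156),.156))
im=np.load("top5.npz")["im"]; cv2.imwrite("pics/b6.png",cv2.resize(im[195:240,195:275,::-1],(800,450),interpolation=cv2.INTER_CUBIC))
E
```

```text
orig top tall ((np.float64(419.1), np.float64(204.1)), array([ 0.5408, -0.3979])) short ((np.float64(409.3), np.float64(249.5)), array([ 0.4191, -0.3753]))
orig side tall ((np.float64(339.9), np.float64(290.5)), array([ 0.5443, -0.3907])) short ((np.float64(294.5), np.float64(299.1)), array([ 0.4268, -0.364 ]))
placed top tall ((np.float64(205.1), np.float64(211.1)), array([0.508 , 0.1711])) short ((np.float64(230.1), np.float64(211.4)), array([0.5104, 0.1096]))
end top tall ((np.float64(203.1), np.float64(210.4)), array([0.5098, 0.1765])) short ((np.float64(225.2), np.float64(211.0)), array([0.5113, 0.1228]))
end side tall ((np.float64(273.3), np.float64(165.2)), array([0.5137, 0.1852])) short ((np.float64(281.0), np.float64(178.8)), array([0.5244, 0.1273]))
```

View pics/b6.png

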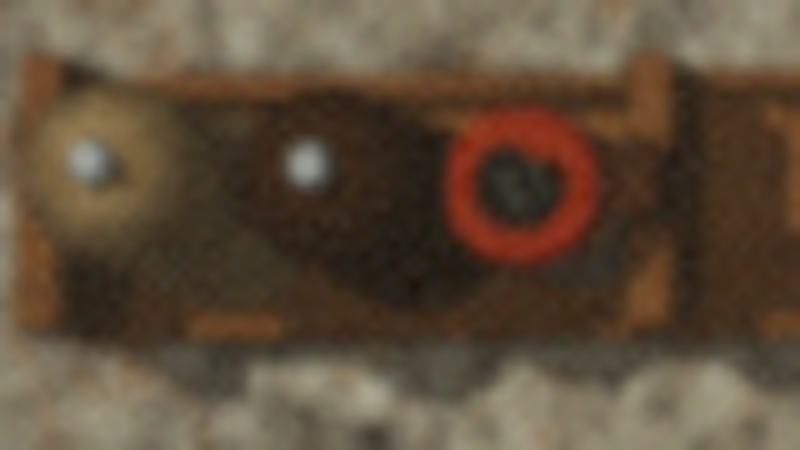

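The enlarged top view shows the row standing with no visible gaps: knobs at (90,160) and (306,163), cap at (521,185), stop at (650,190). The short mill leans about 0.03 rad at most, the stop value is about 0.10 and the arm is clear, so I'm handing in.

```bash
python3 -c "
from rig import env
print(env.sign_off())"
```

```text
the job is handed in; nothing more can be done
None
```

I handed the job in (no verdict came back): the tall mill, short mill and spice jar stand in order in the rack with the stop pushed snug. By my camera measurements the stop value is about 0.10, and the short mill leans about 0.03 rad, inside the 0.1 limit.

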